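Read a sample cell in the press-to-read cell reader

ROBOT

A 6-joint arm with a two-finger parallel gripper is mounted at the origin on a cart in front of the work surface, level with it; the furniture and walls round the work are solid. World frame = base frame: x ahead of the robot, y to its left, z up, the work surface at z = 0. Lengths are in mm, angles in rad, forces in N, time in s.
With the tool pointing down it reaches from about 275 to 750 mm from the base axis. Payload 10.2 kg.
Tool frame: the origin (TCP) lies at the centre of the arm's flange, where the gripper is bolted on; the fingertips stand 173 mm ahead of it and the grasp point (between the pads) lies 155 mm ahead of it; z points along the fingers, y is the line along which they close (so a half turn about z gives the same grasp; the last joint's range is limited). The gripper opens to 85 mm and grips with 20 to 120 N. Pads are 22 mm wide; open, the fingers measure 114 mm over their backs; the gripper's body (76 mm by 85 mm) begins 54 mm behind the grasp point. The pads swing forward as they close: fully open they stand 13 mm farther back than shut.
Start: joints at [-1.454, 0.313, 1.498, -0, 1.331, -0.223], TCP at [174.969, -494.993, 404.694] pointing down, gripper open.
Joint ranges: [-2.94, 2.94], [-0.97, 2.17], [0.19, 2.56], [-1.23, 4.37], [0.02, 3.11], [-2.88, 2.88]. Speed limits (rad/s): [2.39, 2.39, 3.01, 3.14, 3.14, 3.14].

INTERFACE

Orientations are given as a unit quaternion [w, x, y, z].
In Python, from rig import ctrl gives the robot as it stands.
- The arm moves only by the tool advance, called in YAML: its name, and indented under it one key for each argument. Schema: {"type":"object","properties":{"motion":{"type":"array","items":{"type":"object","properties":{"pos":{"type":"array","items":{"type":"number"},"minItems":3,"maxItems":3},"r":{"type":"array","items":{"type":"number"},"minItems":3,"maxItems":3}},"additionalProperties":false},"minItems":1,"maxItems":8},"finger_gap":{"type":"number"},"grip_force":{"type":"number"},"only":{"type":"string"},"quiet":{"type":"boolean"},"lines":{"type":"string"}},"required":["motion"],"additionalProperties":false}. motion is a list of rows, 1 to 8 of them, each an object with the fields pos (a list: dx, dy, dz in normalised numbers (1 is 750 mm)), r (a list: a rotation vector rx, ry, rz in fractions of the full range, 1 being 2 rad); a field left out counts as zero; each row is the pose to reach, as a shift and turn from the pose commanded when the call began, along the tool's axes at that moment; what a row does not reach only later rows make up. A row lasts 1/10 s, in which the tool goes at most 50 mm and 0.15 rad, less where a joint would pass 70% of its speed; a pose out of reach is approached as far as the arm can. finger_gap is the opening from 0.0 (shut) to 1.0 (fully open), set as the call begins (left out keeps the last). The fingers move at their own pace and stop on an object; grip_force is the grip in N (left out, the last holds). Time passes only in rows, so rows that do not move let the fingers close. The tool returns the time, the measured TCP pose, the force, the opening and the grip force at its end. only (a regular expression) keeps the lines of the reply that match it, lines (a string "A,B") keeps lines A to B, and quiet returns only ok. No shift or turn number may pass 1 either way. Input that does not fit is refused with a message, and nothing moves.
- ctrl.sense(): the state, without advancing time (a new reading comes with each control period).
- ctrl.capture(name): name is "scene" or "side" or "wrist"; returns the picture (480x640x3 uint8, red, green, blue); there is no depth.
- ctrl.calibration(name): a dict with "fx", "fy", "cx", "cy" (pixels), "position" and "attitude" of the camera in the world. Camera axes: x right, y down, z forward; pixel columns grow to the right and rows downward; lengths in mm; the calibration is good to about 2 mm. The wrist camera is an equidistant fisheye: a pixel r from the principal point sees the ray r / f radians off the axis. A picture is of the moment at which its call begins: read the wrist's pose just before it. calibration takes no time and is no camera call; for the wrist camera it gives the pose at the moment of the call.
- ctrl.finish_job(): hands the job in; it is judged then, once.
The state is a dict: "time_s": time; "joints": joint angles; "dq": joint speeds; "tau": joint torques, N m; "eef_pos": TCP position; "ee_rot": TCP orientation; "force": force on the tool from outside, world axes, zero at the start; "wrist_torque": the same for the moment, N m; "grip_width": opening from 0.0 (shut) to 1.0 (fully open); "grip_force": force on a finger pad.
Only numpy, scipy, OpenCV 4.12 (cv2) and the standard library are available. Lean on these libraries where they do the work, as an engineer would, in place of code of your own. Each camera call takes 0.05 s, during which the arm holds its last target. There are 200 camera calls.

TASK

Unlock the cell reader by swinging its red cam lever round to its far stop, and slide the steel shutter fully open by its black knob to uncover the slot. Then take the sample cell with the blue grip from the rack, pass its blade down through the slot and push it against the sprung foot inside until the blue grip sits on the reader's top or all but does (a gap of 2 mm at most), and finish while still gripping it and holding it down there; let go and the spring lifts it. Leave the other two cells and everything else on the bench alone.

Things in the scene. Friction and masses are not known exactly. Their poses are not given: they have to be found in the camera images.
- reader: cell reader, a fixed grey box with an aluminium top face 100 mm above the worktop; its yaw varies. Origin on the worktop right under the slot's centre; z up, -x out of the front panel with the display, +y to the left seen from the robot. The top spans x = -75 to +61, y = -85 to +105 mm from the origin
- slot (a point): centre of the slot's mouth on the reader's top face; axes as the reader's. The slot is 38 mm along x and 12 mm along y, so the blade (36 x 10 mm) has 2 mm of play in all each way (1 mm a side); a 3 mm chamfer round the mouth leads in; walls 15 mm deep, hollow below. The shutter covers it at the start
- lever_pivot (a point): the vertical axis of the cam lever, on the top face of the reader, 52 mm in front of (x = -52 mm) and 30 mm to the left of (y = +30 mm) the slot's centre; axes as the reader's
- lever_knob (a point): top centre of the upright round red knob (14 mm diameter, 29 mm tall, top 42 mm above the reader's top face) on the end of the cam lever, 70 mm from the pivot; the lever's arm below it is 12 mm wide, its top 11 to 12 mm above the reader's top face
- cam_lever (a joint): red cam lever, 0 = locked: the arm points along the reader's -y (to its right) from the pivot; grows clockwise seen from above, to the stop at 1.57 = free: the arm points straight out of the front (reader's -x). Locked, its lobe blocks the shutter after about 4 mm. Stays where it is left; about 0.6 N at the knob moves it
- shutter_knob (a point): top centre of the shutter's upright round black knob (16 mm diameter, 29 mm tall, on a 22 mm foot disc, top 32 mm above the reader's top face); shut it stands 20 mm to the left (+y) and 10 mm behind (+x) the slot's centre. The shutter's plate is flat, its top 3.5 mm above the reader's top face; open, its near edge is 34 mm from the slot's centre
- shutter (a joint): steel shutter, m: 0 = over the slot, slides along the reader's +y to 0.050 = fully open (stop). Stays where it is left; about 1.2 N moves it
- foot_pad (a joint): sprung foot inside the reader under the slot, m: 0 = up, grows as it is pressed down, stop at 0.016. Its face is 63 mm below the reader's top face when up, so the blade (75 mm) meets it when the shoulder is still 12 mm above the top, and it reads 0.012 with the blue grip's shoulder on the top. Spring 2.1 N at first touch, 6.3 N at 12 mm
- rack: grey rack 52 (x) x 176 (y) x 45 (z) mm, fixed; origin under its centre. Three pockets in a row along its y at -56, 0 and +56 mm, each 14 (x) x 40 (y) mm, its floor 7 mm above the worktop, so a standing cell's grip block is 82 to 127 mm above the worktop
- cell_blue: flat sample cell, blue grip, standing upright in one of the rack's three pockets (which one varies). Blade 10 (x) x 36 (y) x 75 (z) mm, aluminium with amber windows; above it a blue plastic grip block 22 (x) x 50 (y) mm, from z = 75 to z = 120 mm; the step between is the shoulder. Origin: centre of the blade's lower end; z up. About 0.12 kg. The one to be read
- cell_yellow: flat sample cell, yellow grip, standing upright in one of the rack's three pockets (which one varies). Blade 10 (x) x 36 (y) x 75 (z) mm, aluminium with amber windows; above it a yellow plastic grip block 22 (x) x 50 (y) mm, from z = 75 to z = 120 mm; the step between is the shoulder. Origin: centre of the blade's lower end; z up. About 0.12 kg. Not to be moved
- cell_white: flat sample cell, white grip, standing upright in one of the rack's three pockets (which one varies). Blade 10 (x) x 36 (y) x 75 (z) mm, aluminium with amber windows; above it a white plastic grip block 22 (x) x 50 (y) mm, from z = 75 to z = 120 mm; the step between is the shoulder. Origin: centre of the blade's lower end; z up. About 0.12 kg. Not to be moved
- sample_jar_2: white sample jar with a blue screw cap, 57 mm wide, 82 mm tall, bystander; origin under its centre
- sample_jar_3: small white sample jar with a white screw cap, 44 mm wide, 60 mm tall, bystander; origin under its centre
- vial_1: small vial with a black cap, 22 mm wide, 51 mm tall, bystander; origin under its centre
- fuse_box: orange box 30 x 46 x 16 mm, bystander; origin under its centre

How it is judged:
By the outcome, as a careful person would: the job done as asked, in the order asked, and still so for the second after the job is handed in, while the arm keeps its last pose, push and grip.
It also fails if it takes over 59 s, if anything falls off the work surface, if the arm or the gripper's body presses on something with over 40 N, if the wrist force passes 120 N, or if a joint passes its speed limit or range.

## Working session

There is one attempt and no reset: what is moved stays moved. The work goes in short steps, Python scripts to look and compute and a tool call to move; the robot and the scene stay as the last step left them, time stands still between calls to the robot, and variables do not carry over. Pictures are saved under pics/ and viewed, at most 10 in all, crops included, and the job is handed in when it is done.

```bash
ls; mkdir -p pics; python3 - <<'E'
from rig import ctrl
import cv2
s=ctrl.sense();print({k:s[k] for k in('time_s','eef_pos','ee_rot','grip_width','force')})
for n in("scene","side","wrist"):
    c=ctrl.calibration(n);print(n,c)
    im=ctrl.capture(n);cv2.imwrite(f"pics/{n}0.png",im[:,:,::-1])
E
```

```text
pics
rig.py
{'time_s': 0.0, 'eef_pos': array([ 174.96606252, -494.94369003,  404.1247902 ]), 'ee_rot': array([-6.56017072e-04,  9.85599602e-01,  1.69094625e-01,  4.17672053e-05]), 'grip_width': 0.9972511133245886, 'force': array([ 0.02133086, -0.01785433, -0.5460523 ])}
scene {'fx': 612.3314980965683, 'fy': 612.3314980965683, 'cx': 320.71626119441385, 'cy': 233.02741072303957, 'position': array([-480.73836511, 1123.2069306 ,  848.16561993]), 'attitude': array([ 0.20594821, -0.31500638,  0.78888006, -0.4858236 ])}
side {'fx': 602.1399798432665, 'fy': 602.1399798432665, 'cx': 322.700431119496, 'cy': 237.69292027965793, 'position': array([  645.38181089, -1178.76078523,  1208.39122812]), 'attitude': array([-0.4061979 ,  0.91374668, -0.00363579, -0.00755317])}
wrist {'fx': 371.64829954431775, 'fy': 371.64829954431775, 'cx': 316.85704440100085, 'cy': 232.67357650708453, 'position': array([ 254.52208721, -466.75681949,  373.12964264]), 'attitude': array([ 0.13475544,  0.80538974, -0.56910214, -0.09649398])}
```

View pics/scene0.png

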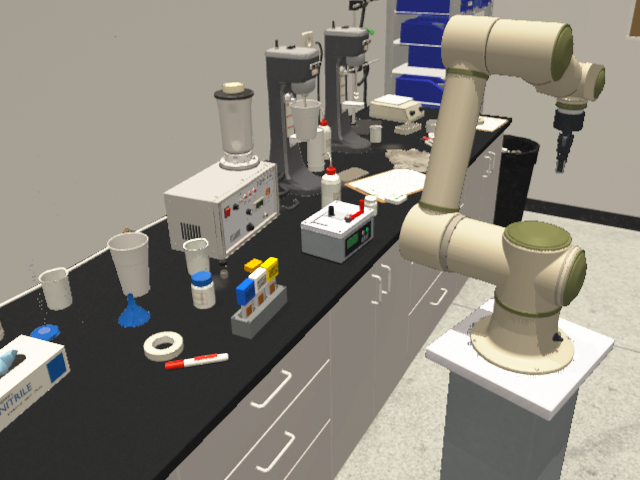

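View pics/side0.png

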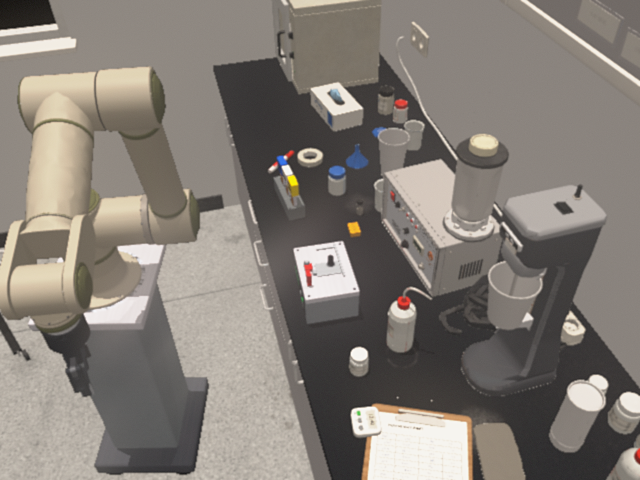

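The scene shows the reader around (340,230) and the rack around (262,310), with the blue cell at the +y end. The side view shows the reader around (327,275) and the rack around (288,190). I'll enlarge both.

```bash
python3 - <<'E'
import cv2,numpy as np
a=cv2.imread("pics/scene0.png")[195:265,295:385];b=cv2.imread("pics/scene0.png")[255:335,225:295]
c=cv2.imread("pics/side0.png")[235:325,285:365];d=cv2.imread("pics/side0.png")[145:225,260:320]
f=lambda i:cv2.resize(i,(400,300),interpolation=cv2.INTER_CUBIC)
def g(i,x0,y0):
    h,w=i.shape[:2];s=min(400/w,300/h);o=np.zeros((300,400,3),np.uint8);r=cv2.resize(i,None,fx=s,fy=s,interpolation=cv2.INTER_CUBIC)
    for u in range(0,w,10):
        cv2.line(r,(int(u*s),0),(int(u*s),6),(0,255,0),1);cv2.putText(r,str(x0+u),(int(u*s),16),0,.35,(0,255,0))
    for v in range(0,h,10):
        cv2.line(r,(0,int(v*s)),(6,int(v*s)),(0,255,0),1);cv2.putText(r,str(y0+v),(8,int(v*s)+4),0,.35,(0,255,0))
    o[:r.shape[0],:r.shape[1]]=r[:300,:400];print(s);return o
cv2.imwrite("pics/crop.png",np.vstack([np.hstack([g(a,295,195),g(b,225,255)]),np.hstack([g(c,285,235),g(d,260,145)])]))
E
```

```text
4.285714285714286
3.75
3.3333333333333335
3.75
```

View pics/crop.png

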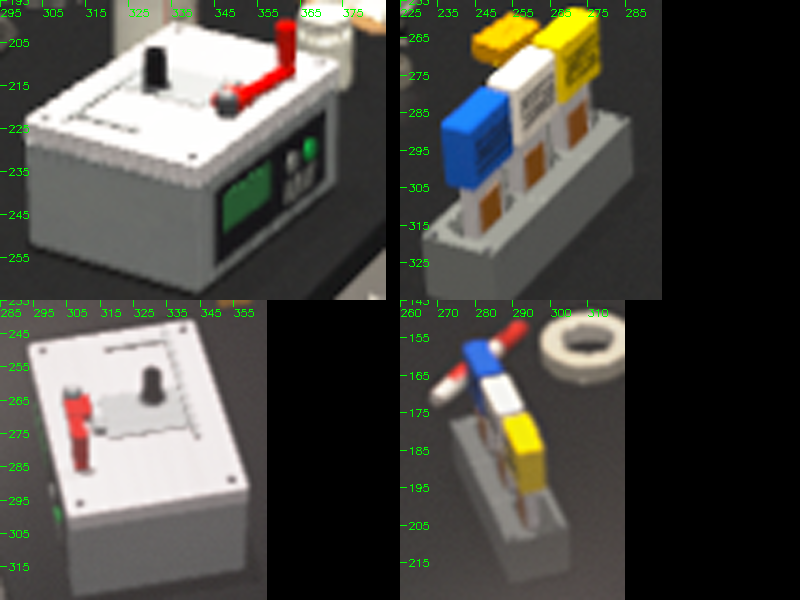

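The crops put the reader top's corners in the scene at about (301,222), (342,236), (373,211) and (336,201). In the side view they are at (342,242), (293,249), (307,300) and (359,291). The grip tops in the scene are blue (246,284), white (258,273) and yellow (270,262). I'll do a rough fit, then refine with the wrist camera.

```bash
cat > h.py <<'E'
import numpy as np
from scipy.spatial.transform import Rotation as R
from scipy.optimize import least_squares
def rot(q): return R.from_quat(q,scalar_first=True).as_matrix()
def proj(c,P,fish=False):
    p=(np.atleast_2d(P)-c['position'])@rot(c['attitude'])
    if fish:
        r=np.hypot(p[:,0],p[:,1]);k=np.arctan2(r,p[:,2])/np.maximum(r,1e-9)
        u=p[:,:2]*k[:,None]
    else: u=p[:,:2]/p[:,2:]
    return u*[c['fx'],c['fy']]+[c['cx'],c['cy']]
def ray(c,uv,fish=False):
    a=(np.array(uv,float)-[c['cx'],c['cy']])/[c['fx'],c['fy']]
    if fish:
        t=np.hypot(*a);d=np.array([*(a/t*np.sin(t)),np.cos(t)])
    else: d=np.array([*a,1])
    return rot(c['attitude'])@d
def atz(c,uv,z,fish=False):
    d=ray(c,uv,fish);return c['position']+d*(z-c['position'][2])/d[2]
def place(L,x,y,yaw):
    return np.asarray(L)@R.from_euler('z',yaw).as_matrix().T+[x,y,0]
def fit(obs,x0,seeyaw=True):  # obs: list (calib,fish,local pts,uv)
    f=lambda p:np.concatenate([(proj(c,place(L,*p),fi)-uv).ravel() for c,fi,L,uv in obs])
    r=least_squares(f,x0,loss='soft_l1');return r.x,f(r.x).reshape(-1,2).round(1)
E
python3 - <<'E'
from h import *
from rig import ctrl
s=ctrl.calibration('scene');d=ctrl.calibration('side')
for z,uv in((127,(245.8,284.3)),(127,(257.8,273.1)),(127,(269.8,261.7)),(45,(230.9,318.5)),(45,(286.9,287))):print(atz(s,uv,z).round(0))
L=np.array([[61,105,100],[-75,105,100],[-75,-85,100],[61,-85,100],[10,20,132],[-52,-40,142]])
S=np.array([[301.3,222.3],[342,237],[373.6,210.9],[335.8,200.8],[330.9,206.2],[361.7,200.1]])
D=np.array([[342,241.9],[293.4,249.1],[306.6,299.5],[359.1,291.4],[330.6,255.7],[308.7,271.9]])
print(fit([(s,0,L,S),(d,0,L,D)],[500,0,0]))
w=np.array([[1,0,142]]);
E
```

```text
[489. 391. 127.]
[508. 339. 127.]
[529. 283. 127.]
[506. 429.  45.]
[513. 246.  45.]
(array([ 6.39515328e+02, -7.99201894e+01,  1.96317997e-01]), array([[-0.9, -0.5],
       [-1.1, -4.5],
       [ 0.3, -2.6],
       [-0.6, -1.5],
       [ 0.2, -1.3],
       [-1.8, -1.1],
       [-0.5, -0.9],
       [-1.1, -0.8],
       [-2. ,  0.2],
       [-0.9, -0.3],
       [-1.1,  0.7],
       [ 1.2,  1.7]]))
```

View pics/wrist0.png

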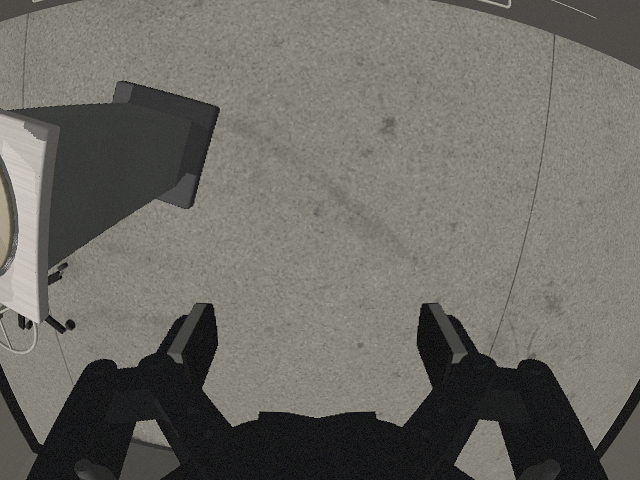

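```bash
cat >> h.py <<'E'
def state(ctrl):
    s=ctrl.sense();M=rot(s['ee_rot']);return s,M,np.arctan2(M[1,0],M[0,0])
def go(ctrl,x,y,z,th):  # shift along the tool axes + turn needed, tool-down target
    s,M,t=state(ctrl);T=np.array([[np.cos(th),np.sin(th),0],[np.sin(th),-np.cos(th),0],[0,0,-1]])
    print('d',(M.T@(np.array([x,y,z])-s['eef_pos'])).round(1),'rv',R.from_matrix(M.T@T).as_rotvec().round(4),'th',t.round(4),'t',s['time_s'])
E
python3 - <<'E'
from h import *
from rig import ctrl
s,M,t=state(ctrl);c=ctrl.calibration('wrist');print(M.T@rot(c['attitude']), M.T@(c['position']-s['eef_pos']))
go(ctrl,545,-98,404,0.196)
E
```

```text
[[ 3.33029153e-04 -9.44977674e-01 -3.27134658e-01]
 [ 9.99999510e-01  6.19811336e-04 -7.72400229e-04]
 [ 9.32662741e-04 -3.27134240e-01  9.44977417e-01]] [ 8.43844924e+01 -3.52198854e-02  3.10840247e+01]
d [ 481.2 -250.9    0.6] rv [-9.000e-04 -1.000e-04  1.438e-01] th 0.3398 t 0.15
```

Units first: shifts go in shares of 750 mm and turns go in shares of 2 rad. So 320 mm / 750 = 0.4267, 280 mm / 750 = 0.3733, 0.144 rad / 2 = 0.072.

advance:
  motion:
    - {"pos": [0.0533, -0.028, 0], "r": [0, 0, 0.01]}
    - {"pos": [0.1067, -0.056, 0], "r": [0, 0, 0.02]}
    - {"pos": [0.16, -0.084, 0], "r": [0, 0, 0.03]}
    - {"pos": [0.2133, -0.112, 0], "r": [0, 0, 0.04]}
    - {"pos": [0.2667, -0.14, 0], "r": [0, 0, 0.05]}
    - {"pos": [0.32, -0.168, 0], "r": [0, 0, 0.06]}
    - {"pos": [0.3733, -0.196, 0], "r": [0, 0, 0.07]}
    - {"pos": [0.4267, -0.224, 0], "r": [0, 0, 0.072]}

```text
time_s: 0.95
eef_pos: [421.6, -228.3, 404.7]
ee_rot: [0.0, 0.995, 0.097, -0.0]
force: [0.1, -0.8, 0.1]
grip_width: 1.001
grip_force: 0.0
```

advance:
  motion:
    - {"pos": [0.052, -0.0267, 0]}
    - {"pos": [0.104, -0.0533, 0]}
    - {"pos": [0.156, -0.08, 0]}
    - {"pos": [0.2, -0.0987, 0]}
    - {"pos": [0.2, -0.0987, 0]}
    - {"pos": [0.2, -0.0987, 0]}

```text
time_s: 1.55
eef_pos: [553.6, -127.9, 404.1]
ee_rot: [-0.0, 0.995, 0.098, -0.001]
force: [-0.4, 0.3, 0.4]
grip_width: 0.994
grip_force: 0.0
```

```bash
cat > snap.py <<'E'
import sys,cv2,json
from rig import ctrl
c=ctrl.calibration('wrist');im=ctrl.capture('wrist');n=sys.argv[1]
cv2.imwrite(f'pics/{n}.png',im[:,:,::-1]);json.dump({k:(v.tolist() if hasattr(v,'tolist') else v) for k,v in c.items()},open(f'pics/{n}.json','w'))
E
python3 snap.py w1; python3 - <<'E'
from h import *
from rig import ctrl
go(ctrl,560,-95,404,0.196)
E
```

```text
d [ 13.2 -31.4   0.3] rv [-0.0003  0.0009 -0.0002] th 0.1958 t 1.6
```

View pics/w1.png

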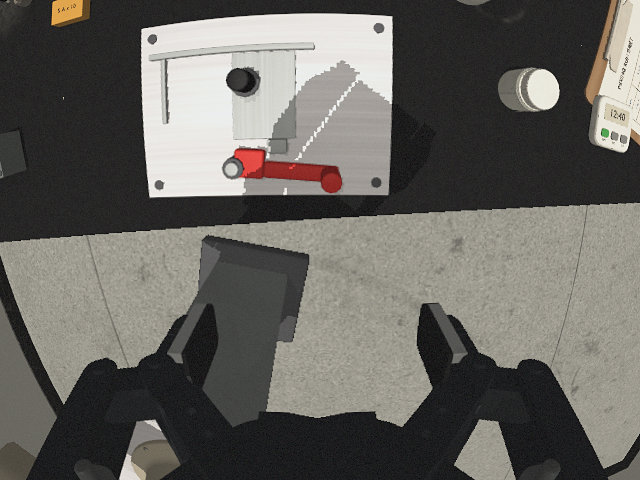

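The wrist view shows the reader top's corners at (149,197), (389,194), (392,16) and (141,28). The lever knob is at about (332,183) and the shutter knob at about (239,80).

```bash
python3 - <<'E'
from h import *
import json
c=json.load(open('pics/w1.json'))
L=np.array([[61,105,100],[-75,105,100],[-75,-85,100],[61,-85,100],[10,20,132],[-52,-40,142],[-52,30,113]])
S=np.array([[141,28],[149,197],[389,194],[392,16],[239,80],[332,183],[233,168]])
p,r=fit([(c,1,L[:4],S[:4])],[640,-80,.2]);print(p,r.tolist());print(proj(c,place(L,*p),1))
p,r=fit([(c,1,L[:6],S[:6])],[640,-80,.2]);print(p,r.tolist())
E
```

```text
[ 6.40948509e+02 -7.89362598e+01  1.97865646e-01] [[0.1, 0.3], [0.5, -0.3], [-0.5, 0.5], [0.1, -0.7]]
[[141.10467961  28.29479878]
 [149.455827   196.72970007]
 [388.49525304 194.51764335]
 [392.08196716  15.33531029]
 [238.10618902  78.46814373]
 [332.01650472 173.79954322]
 [232.55587293 167.756042  ]]
[ 6.40405465e+02 -7.91751420e+01  1.96374450e-01] [[0.3, 0.8], [0.5, 0.2], [-0.5, 1.4], [0.4, 0.2], [-0.7, -0.7], [0.1, -8.2]]
```

```bash
python3 - <<'E'
from h import *
import json
from rig import ctrl
c=json.load(open('pics/w1.json'));p=(640.9,-78.9,.198)
for z in(142,135):
  k=atz(c,(332,182.5),z,1);q=(k-[*p[:2],0])@R.from_euler('z',p[2]).as_matrix();print(k,q)
for a in(0,.05,.1,.15):print(a,proj(c,place([[-52-70*np.sin(a),30-70*np.cos(a),142]],*p),1))
W=lambda a:place([[-52-70*np.sin(a),30-70*np.cos(a),0]],*p)[0]
for a in np.linspace(0.1,1.57,5):print(a,W(a).round(1))
x,y,_=W(.1);go(ctrl,x,y,400,.98)
go(ctrl,x,y,293,.98)
E
```

```text
[ 592.33939516 -129.51872735  142.        ] [-57.5689748  -40.07743805 142.        ]
[ 591.00738569 -130.07124209  135.        ] [-58.98364393 -40.35713975 135.        ]
0 [[331.95548601 173.85396862]]
0.05 [[331.76861363 179.29381521]]
0.1 [[331.30535058 184.68888767]]
0.15 [[330.56993587 190.0244321 ]]
0.1 [ 590.9 -129.4    0. ]
0.4675 [ 565.4 -127.2    0. ]
0.835 [ 542.4 -116.     0. ]
1.2025000000000001 [524.9 -97.3   0. ]
1.57 [515.4 -73.5   0. ]
d [36.8  8.3  4.3] rv [-6.000e-04  7.000e-04 -7.842e-01] th 0.1958 t 1.6
d [ 36.9   8.3 111.3] rv [-6.000e-04  7.000e-04 -7.842e-01] th 0.1958 t 1.6
```

To row units: 60 mm / 750 = 0.08, 8.5 mm / 750 = 0.0113, -0.784 rad / 2 = -0.392.

advance:
  motion:
    - {"pos": [0.0107, 0.0027, 0.0133], "r": [0, 0, -0.07]}
    - {"pos": [0.0213, 0.0053, 0.0267], "r": [0, 0, -0.14]}
    - {"pos": [0.032, 0.008, 0.04], "r": [0, 0, -0.21]}
    - {"pos": [0.0427, 0.0107, 0.0533], "r": [0, 0, -0.28]}
    - {"pos": [0.0507, 0.0113, 0.0667], "r": [0, 0, -0.35]}
    - {"pos": [0.0507, 0.0113, 0.08], "r": [0, 0, -0.392]}
    - {"pos": [0.0507, 0.0113, 0.08], "r": [0, 0, -0.392]}
    - {"pos": [0.0507, 0.0113, 0.08], "r": [0, 0, -0.392]}
  finger_gap: 0.6

```text
time_s: 2.4
eef_pos: [591.9, -129.9, 345.2]
ee_rot: [0.0, 0.883, 0.469, 0.0]
force: [-0.4, -0.0, 0.6]
grip_width: 0.602
grip_force: 0.0
```

```bash
python3 - <<'E'
from h import *
from rig import ctrl
go(ctrl,592.3,-129.5,293,.98)
E
```

```text
d [ 0.5  0.1 52.2] rv [ 0.0002 -0.     -0.0038] th 0.9762 t 2.4
```

To row units: 52 mm / 750 = 0.0693, 30 mm / 750 = 0.04.

advance:
  motion:
    - {"pos": [0.0007, 0, 0.04]}
    - {"pos": [0.0007, 0, 0.0693]}
    - {"pos": [0.0007, 0, 0.0693]}
    - {"pos": [0.0007, 0, 0.0693]}

```text
time_s: 2.8
eef_pos: [592.7, -129.0, 294.0]
ee_rot: [0.001, 0.883, 0.47, 0.0]
force: [0.9, 0.2, 0.0]
grip_width: 0.604
grip_force: 0.0
```

advance:
  motion:
    - {}
    - {}
    - {}
    - {}
    - {}
  finger_gap: 0.0
  grip_force: 20

```text
time_s: 3.3
eef_pos: [592.7, -128.8, 293.6]
ee_rot: [0.001, 0.882, 0.471, 0.0]
force: [-0.6, -0.2, 5.2]
grip_width: 0.155
grip_force: 20.9
```

```bash
python3 - <<'E'
from h import *
from rig import ctrl
p=(640.9,-78.9,.198)
W=lambda a:place([[-52-70*np.sin(a),30-70*np.cos(a),0]],*p)[0]
s,M,t=state(ctrl);w0=W(.08)
for a in(.3,.52,.75,.95,1.15,1.35,1.57,1.6):print(a,(M.T@(W(a)-w0)).round(1))
E
```

```text
0.3 [ -8.7 -12.7  -0. ]
0.52 [-14.4 -27.   -0. ]
0.75 [-16.8 -42.8  -0.1]
0.95 [-16.  -56.8  -0.1]
1.15 [-12.4 -70.3  -0.1]
1.35 [ -6.1 -82.8  -0.1]
1.57 [  3.4 -94.9  -0.1]
1.6 [  4.9 -96.3  -0.1]
```

To row units: -96.3 mm / 750 = -0.1284, -94.9 mm / 750 = -0.1265.

advance:
  motion:
    - {"pos": [-0.0116, -0.0169, 0]}
    - {"pos": [-0.0192, -0.036, 0]}
    - {"pos": [-0.0224, -0.0571, 0]}
    - {"pos": [-0.0213, -0.0757, 0]}
    - {"pos": [-0.0165, -0.0937, 0]}
    - {"pos": [-0.0081, -0.1104, 0]}
    - {"pos": [0.0045, -0.1265, 0]}
    - {"pos": [0.0065, -0.1284, 0]}

```text
time_s: 4.1
eef_pos: [515.4, -70.7, 293.4]
ee_rot: [0.003, 0.882, 0.471, -0.0]
force: [-0.7, -16.3, 3.0]
grip_width: 0.15
grip_force: 20.9
```

advance:
  motion:
    - {"pos": [0, -0.0013, 0]}
    - {"pos": [0, -0.0013, 0]}
    - {"pos": [0, -0.0013, 0]}

```text
time_s: 4.4
eef_pos: [515.2, -71.1, 293.4]
ee_rot: [0.002, 0.882, 0.471, 0.0]
force: [3.5, -12.0, 2.0]
grip_width: 0.154
grip_force: 20.9
```

```bash
python3 - <<'E'
from h import *
from rig import ctrl
p=(640.9,-78.9,.198)
s,M,t=state(ctrl);q=(s['eef_pos']-[*p[:2],0])@R.from_euler('z',p[2]).as_matrix();print(q,np.arctan2(-52-q[0],30-q[1]))
E
```

```text
[-121.75634325   32.38202588  293.35515913] 1.6049308663022577
```

To row units: -65 mm / 750 = -0.0867, -40 mm / 750 = -0.0533.

advance:
  motion:
    - {"pos": [0, 0.0008, 0]}
    - {"pos": [0, 0.0008, 0]}
    - {"pos": [0, 0.0008, 0]}
    - {"pos": [0, 0.0008, -0.0533]}
    - {"pos": [0, 0.0008, -0.0867]}
    - {"pos": [0, 0.0008, -0.0867]}
  finger_gap: 0.6

```text
time_s: 5.0
eef_pos: [515.3, -70.4, 360.7]
ee_rot: [0.002, 0.882, 0.471, 0.002]
force: [0.4, 0.6, -1.0]
grip_width: 0.601
grip_force: 0.0
```

```bash
python3 - <<'E'
from h import *
from rig import ctrl
p=(640.9,-78.9,.198)
x,y,_=place([[10,20,0]],*p)[0];go(ctrl,x,y,340,.198);go(ctrl,x,y,283,.198)
E
```

```text
d [ 84.  101.8  21.4] rv [ 0.0043 -0.0033  0.7823] th 0.9804 t 5.0
d [ 84.  101.5  78.4] rv [ 0.0043 -0.0033  0.7823] th 0.9804 t 5.0
```

To row units: 102 mm / 750 = 0.136, 85 mm / 750 = 0.1133, 0.782 rad / 2 = 0.391.

advance:
  motion:
    - {"pos": [0.0187, 0.0227, 0.004], "r": [0, 0, 0.065]}
    - {"pos": [0.0373, 0.0453, 0.008], "r": [0, 0, 0.13]}
    - {"pos": [0.056, 0.068, 0.012], "r": [0, 0, 0.195]}
    - {"pos": [0.0747, 0.0907, 0.016], "r": [0, 0, 0.26]}
    - {"pos": [0.0933, 0.1133, 0.02], "r": [0, 0, 0.325]}
    - {"pos": [0.112, 0.136, 0.028], "r": [0, 0, 0.391]}
    - {"pos": [0.112, 0.136, 0.028], "r": [0.002, -0.0015, 0.391]}
    - {"pos": [0.112, 0.136, 0.028], "r": [0.002, -0.0015, 0.391]}

```text
time_s: 5.8
eef_pos: [646.4, -57.5, 335.3]
ee_rot: [-0.002, 0.995, 0.1, -0.004]
force: [-0.1, 0.9, -0.1]
grip_width: 0.598
grip_force: 0.0
```

```bash
python3 snap.py w2; python3 - <<'E'
from h import *
from rig import ctrl
import cv2
p=(640.9,-78.9,.198)
x,y,_=place([[10,20,0]],*p)[0];go(ctrl,x,y,283,.198)
E
```

```text
d [ 1. -0. 53.] rv [-0.0032  0.0057  0.002 ] th 0.2 t 5.85
```

View pics/w2.png

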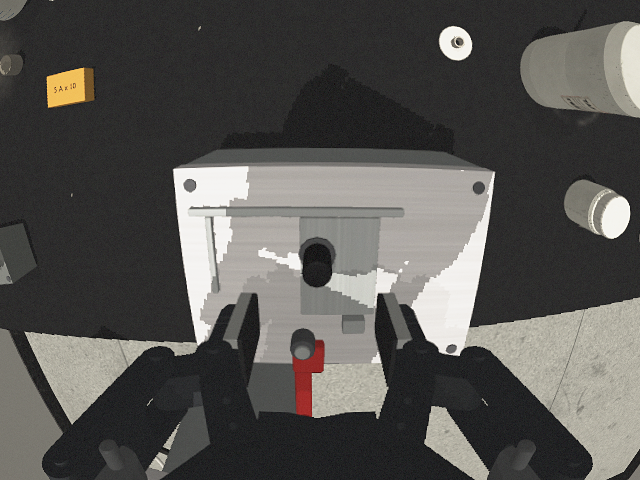

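The lever now points straight out of the front, and the shutter knob (317,270) is centred between the fingers.

To row units: 53 mm / 750 = 0.0707, 30 mm / 750 = 0.04, -0.003 rad / 2 = -0.0015.

advance:
  motion:
    - {"pos": [0.0013, 0, 0.04], "r": [-0.0015, 0.0028, 0.001]}
    - {"pos": [0.0013, 0, 0.0707], "r": [-0.0015, 0.0028, 0.001]}
    - {"pos": [0.0013, 0, 0.0707], "r": [-0.0015, 0.0028, 0.001]}
    - {"pos": [0.0013, 0, 0.0707], "r": [-0.0015, 0.0028, 0.001]}

```text
time_s: 6.25
eef_pos: [647.1, -57.7, 284.7]
ee_rot: [0.0, 0.995, 0.098, 0.001]
force: [-0.1, -0.4, 0.2]
grip_width: 0.599
grip_force: 0.0
```

advance:
  motion:
    - {}
    - {}
    - {}
    - {}
    - {}
  finger_gap: 0.0
  grip_force: 20

```text
time_s: 6.75
eef_pos: [647.4, -57.3, 284.9]
ee_rot: [0.0, 0.995, 0.098, 0.001]
force: [-1.9, 3.0, 6.2]
grip_width: 0.176
grip_force: 21.4
```

advance:
  motion:
    - {"pos": [0, -0.012, 0]}
    - {"pos": [0, -0.024, 0]}
    - {"pos": [0, -0.036, 0]}
    - {"pos": [0, -0.048, 0]}
    - {"pos": [0, -0.0587, 0]}
    - {"pos": [0, -0.068, 0]}
    - {"pos": [0, -0.0693, 0]}
    - {"pos": [0, -0.0693, 0]}

```text
time_s: 7.55
eef_pos: [637.4, -7.5, 284.9]
ee_rot: [0.002, 0.995, 0.098, 0.002]
force: [-0.8, -5.0, 4.8]
grip_width: 0.177
grip_force: 21.6
```

To row units: -1.5 mm / 750 = -0.002.

advance:
  motion:
    - {"pos": [0, -0.002, 0]}
    - {"pos": [0, -0.002, 0]}
    - {"pos": [0, -0.002, 0]}

```text
time_s: 7.85
eef_pos: [637.3, -7.0, 284.9]
ee_rot: [0.003, 0.995, 0.097, 0.002]
force: [0.1, -10.7, 3.3]
grip_width: 0.174
grip_force: 21.6
```

advance:
  motion:
    - {"pos": [0, 0.002, 0]}
    - {"pos": [0, 0.002, 0]}
    - {"pos": [0, 0.002, 0]}
    - {"pos": [0, 0.002, -0.0533]}
    - {"pos": [0, 0.002, -0.1067]}
    - {"pos": [0, 0.002, -0.16]}
    - {"pos": [0, 0.002, -0.1733]}
    - {"pos": [0, 0.002, -0.1733]}
  finger_gap: 1.0

```text
time_s: 8.65
eef_pos: [636.9, -6.2, 415.1]
ee_rot: [0.001, 0.995, 0.098, 0.002]
force: [0.1, 0.2, -0.5]
grip_width: 0.994
grip_force: 0.0
```

```bash
python3 - <<'E'
from h import *
from rig import ctrl
# camera-centred view of rack: want TCP ~60 mm short along tool x
th=1.92;go(ctrl,508-60*np.cos(th),339-60*np.sin(th),400,th)
E
```

```text
d [ -50.1 -304.5   14.4] rv [ 4.6000e-03 -1.6000e-03 -1.7238e+00] th 0.1962 t 8.65
```

To row units: -240 mm / 750 = -0.32, -210 mm / 750 = -0.28, -1.16 rad / 2 = -0.58.

advance:
  motion:
    - {"pos": [-0.0067, -0.04, 0.0027], "r": [0, 0, -0.0725]}
    - {"pos": [-0.0133, -0.08, 0.0053], "r": [0, 0, -0.145]}
    - {"pos": [-0.02, -0.12, 0.008], "r": [0, 0, -0.2175]}
    - {"pos": [-0.0267, -0.16, 0.0107], "r": [0, 0, -0.29]}
    - {"pos": [-0.0333, -0.2, 0.0133], "r": [0, 0, -0.3625]}
    - {"pos": [-0.04, -0.24, 0.016], "r": [0, 0, -0.435]}
    - {"pos": [-0.0467, -0.28, 0.0187], "r": [0, 0, -0.5075]}
    - {"pos": [-0.0533, -0.32, 0.0187], "r": [0, 0, -0.58]}

```text
time_s: 9.45
eef_pos: [550.4, 222.3, 397.0]
ee_rot: [-0.0, 0.777, 0.63, -0.001]
force: [0.0, -0.2, 0.0]
grip_width: 0.998
grip_force: 0.0
```

```bash
python3 - <<'E'
from h import *
from rig import ctrl
th=1.92;go(ctrl,508-60*np.cos(th),339-60*np.sin(th),400,th)
E
```

```text
d [ 54.5 -33.9  -3. ] rv [-0.0027  0.0007 -0.5581] th 1.3619 t 9.45
```

To row units: 54 mm / 750 = 0.072, 42 mm / 750 = 0.056, -0.558 rad / 2 = -0.279.

advance:
  motion:
    - {"pos": [0.0187, -0.0107, -0.0013], "r": [0, 0, -0.07]}
    - {"pos": [0.0373, -0.0213, -0.0027], "r": [0, 0, -0.14]}
    - {"pos": [0.056, -0.032, -0.004], "r": [0, 0, -0.21]}
    - {"pos": [0.072, -0.0453, -0.004], "r": [0, 0, -0.279]}
    - {"pos": [0.072, -0.0453, -0.004], "r": [0, 0, -0.279]}
    - {"pos": [0.072, -0.0453, -0.004], "r": [0, 0, -0.279]}

```text
time_s: 10.05
eef_pos: [529.5, 281.0, 401.1]
ee_rot: [0.0, 0.577, 0.816, -0.001]
force: [-0.3, 0.1, 0.2]
grip_width: 0.997
grip_force: 0.0
```

```bash
python3 snap.py w3
```

```text
(no output)
```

View pics/w3.png

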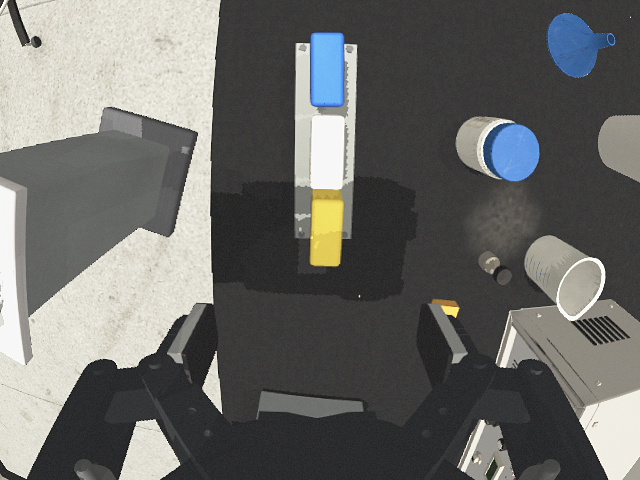

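The wrist view shows the cells in a column: blue at (327,70), white at (327,152) and yellow at (326,230). The rack's corners are near (296,44) and (356,44). I'll enlarge the blue one.

```bash
python3 - <<'E'
import cv2
i=cv2.imread("pics/w3.png")[25:275,285:365]
r=cv2.resize(i[:120],None,fx=5,fy=5,interpolation=cv2.INTER_NEAREST)
import numpy as np
q=cv2.resize(i[120:],None,fx=5,fy=5,interpolation=cv2.INTER_NEAREST)[-600:]
o=np.hstack([r,q])
for k in range(0,120,10):
    cv2.putText(o,str(25+k),(0,k*5+4),0,.35,(0,255,0));cv2.putText(o,str(155+k),(402,k*5+4),0,.35,(0,255,0))
for k in range(0,80,10):
    cv2.putText(o,str(285+k),(k*5,598),0,.3,(0,255,0))
cv2.imwrite('pics/c3.png',o)
E
```

```text
(no output)
```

View pics/c3.png

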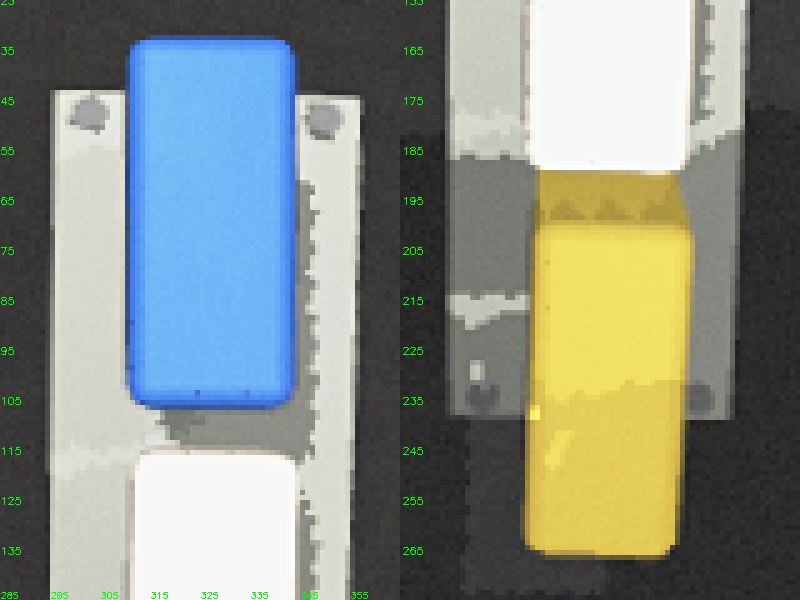

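The top of the blue grip spans u 310.4–344 and v 32.4–106.6. The rack's top corners are (295,43.4), (357,44.4), (294.4,238.6) and (351.6,238.8).

```bash
python3 - <<'E'
from h import *
import json
from rig import ctrl
c=json.load(open('pics/w3.json'))
b=lambda y,a:np.array([[-11,y+25,127],[11,y+25,127],[-11,y-25,127],[11,y-25,127]])
Lr=np.array([[-26,88,45],[26,88,45],[-26,-88,45],[26,-88,45]]);Sr=np.array([[295,43.4],[357,44.4],[294.4,238.6],[351.6,238.8]])
Sb=np.array([[310.4,32.4],[344,32.4],[310.4,106.6],[344,106.6]])
Sy=np.array([[312,201],[343.5,201],[310,266],[340.5,266]])
for o in([(c,1,Lr,Sr)],[(c,1,b(56,0),Sb)],[(c,1,b(56,0),Sb),(c,1,b(-56,0),Sy)],[(c,1,Lr,Sr),(c,1,b(56,0),Sb),(c,1,b(-56,0),Sy)]):
    p,r=fit(o,[508,339,.35]);print(p,r.tolist(),place([[0,56,0]],*p))
go(ctrl,*place([[0,56,0]],*p)[0][:2],340,p[2]+np.pi/2)
E
```

```text
[5.17427884e+02 3.34186209e+02 3.29021067e-01] [[0.4, 0.0], [-0.6, 0.1], [0.8, -0.3], [-0.6, 0.1]] [[499.33334508 387.18231944   0.        ]]
[5.17312401e+02 3.34635071e+02 3.42096017e-01] [[-0.5, -0.7], [0.4, -0.4], [-0.3, 0.5], [0.4, 0.6]] [[498.52650701 387.39007267   0.        ]]
[5.17189808e+02 3.34622000e+02 3.38457383e-01] [[-0.2, -0.8], [0.7, -0.4], [-0.3, 0.3], [0.3, 0.6], [-1.7, -1.1], [-0.6, -1.0], [0.5, 1.8], [0.7, 1.8]] [[498.59599411 387.44500709   0.        ]]
[5.17255138e+02 3.34469329e+02 3.34972590e-01] [[-0.2, -0.2], [-1.2, -0.4], [1.3, -0.5], [-0.1, -0.4], [0.2, -0.6], [1.2, -0.1], [-0.1, 0.5], [0.5, 0.9], [-1.9, -0.9], [-0.7, -0.7], [0.2, 2.0], [0.3, 2.1]] [[498.84551416 387.35681114   0.        ]]
d [110.9   6.5  61.3] rv [-0.0004  0.0008  0.0045] th 1.9103 t 10.1
```

To row units: 111 mm / 750 = 0.148, 74 mm / 750 = 0.0987, 0.004 rad / 2 = 0.002.

advance:
  motion:
    - {"pos": [0.0493, 0.0029, 0.0267], "r": [0, 0, 0.002]}
    - {"pos": [0.0987, 0.0059, 0.0533], "r": [0, 0, 0.002]}
    - {"pos": [0.148, 0.0087, 0.0813], "r": [0, 0, 0.002]}
    - {"pos": [0.148, 0.0087, 0.0813], "r": [0, 0, 0.002]}
    - {"pos": [0.148, 0.0087, 0.0813], "r": [0, 0, 0.002]}

```text
time_s: 10.6
eef_pos: [498.5, 387.6, 340.7]
ee_rot: [0.001, 0.578, 0.816, -0.0]
force: [0.0, -0.6, -0.1]
grip_width: 1.0
grip_force: 0.0
```

```bash
python3 - <<'E'
from h import *
from rig import ctrl
go(ctrl,498.8,387.4,267,1.9058)
E
```

```text
d [-0.1  0.2 73.7] rv [0.0002 0.0012 0.0026] th 1.9084 t 10.6
```

To row units: 73.5 mm / 750 = 0.098, 60 mm / 750 = 0.08, 0.0025 rad / 2 = 0.0013.

advance:
  motion:
    - {"pos": [0, 0, 0.04]}
    - {"pos": [0, 0, 0.08]}
    - {"pos": [0, 0, 0.098], "r": [0, 0.0005, 0.0013]}
    - {"pos": [0, 0, 0.098], "r": [0, 0.0005, 0.0013]}
    - {"pos": [0, 0, 0.098], "r": [0, 0.0005, 0.0013]}

```text
time_s: 11.1
eef_pos: [499.1, 387.4, 269.4]
ee_rot: [0.001, 0.579, 0.815, 0.002]
force: [-0.5, 0.2, 1.2]
grip_width: 1.0
grip_force: 0.0
```

advance:
  motion:
    - {}
    - {}
    - {}
    - {}
    - {}
    - {}
  finger_gap: 0.0
  grip_force: 60

```text
time_s: 11.7
eef_pos: [498.4, 387.9, 268.3]
ee_rot: [0.0, 0.579, 0.816, 0.001]
force: [0.0, 0.5, 3.3]
grip_width: 0.25
grip_force: 59.2
```

```bash
python3 - <<'E'
from h import *
from rig import ctrl
go(ctrl,498.8,387.4,267,1.9058)
E
```

```text
d [-0.6  0.2  1.3] rv [ 0.0018 -0.0004  0.0016] th 1.9074 t 11.7
```

To row units: -162 mm / 750 = -0.216, -140 mm / 750 = -0.1867.

advance:
  motion:
    - {"pos": [0, 0, -0.0333]}
    - {"pos": [0, 0, -0.08]}
    - {"pos": [0, 0, -0.1333]}
    - {"pos": [0, 0, -0.1867]}
    - {"pos": [0, 0, -0.216]}
    - {"pos": [0, 0, -0.216]}

```text
time_s: 12.3
eef_pos: [498.0, 387.7, 433.0]
ee_rot: [0.002, 0.579, 0.816, 0.003]
force: [-0.5, 0.2, -1.9]
grip_width: 0.249
grip_force: 60.3
```

```bash
python3 - <<'E'
from h import *
from rig import ctrl
go(ctrl,640.9,-78.9,430,.198)
# mid waypoint offsets
s,M,t=state(ctrl)
E
```

```text
d [-487.6  -19.3    2.3] rv [ 0.0042 -0.0067  1.7094] th 1.9074 t 12.3
```

To row units: -304 mm / 750 = -0.4053, -266 mm / 750 = -0.3547, 1.04 rad / 2 = 0.52.

advance:
  motion:
    - {"pos": [-0.0507, -0.002, 0], "r": [0, 0, 0.065]}
    - {"pos": [-0.1013, -0.004, 0], "r": [0, 0, 0.13]}
    - {"pos": [-0.152, -0.006, 0], "r": [0, 0, 0.195]}
    - {"pos": [-0.2027, -0.008, 0], "r": [0, 0, 0.26]}
    - {"pos": [-0.2533, -0.01, 0], "r": [0, 0, 0.325]}
    - {"pos": [-0.304, -0.012, 0], "r": [0, 0, 0.39]}
    - {"pos": [-0.3547, -0.014, 0], "r": [0, 0, 0.455]}
    - {"pos": [-0.4053, -0.016, 0], "r": [0, 0, 0.52]}

```text
time_s: 13.1
eef_pos: [587.5, 95.3, 427.6]
ee_rot: [-0.001, 0.909, 0.418, -0.001]
force: [0.5, -0.5, -1.1]
grip_width: 0.25
grip_force: 60.3
```

```bash
python3 - <<'E'
from h import *
from rig import ctrl
go(ctrl,640.9,-78.9,430,.198)
E
```

```text
d [-97.5 153.9  -2.6] rv [-0.0019  0.0015  0.664 ] th 0.862 t 13.1
```

To row units: 154 mm / 750 = 0.2053, 138 mm / 750 = 0.184, 0.664 rad / 2 = 0.332.

advance:
  motion:
    - {"pos": [-0.024, 0.0373, 0], "r": [0, 0, 0.065]}
    - {"pos": [-0.048, 0.0747, -0.0013], "r": [0, 0, 0.13]}
    - {"pos": [-0.072, 0.112, -0.0027], "r": [0, 0, 0.195]}
    - {"pos": [-0.096, 0.1493, -0.0033], "r": [0, 0, 0.26]}
    - {"pos": [-0.1173, 0.184, -0.0033], "r": [0, 0, 0.31]}
    - {"pos": [-0.13, 0.2053, -0.0033], "r": [-0.001, 0.0008, 0.332]}
    - {"pos": [-0.13, 0.2053, -0.0033], "r": [-0.001, 0.0008, 0.332]}
    - {"pos": [-0.13, 0.2053, -0.0033], "r": [-0.001, 0.0008, 0.332]}

```text
time_s: 13.9
eef_pos: [641.7, -77.1, 430.4]
ee_rot: [-0.0, 0.995, 0.102, 0.0]
force: [0.0, 0.2, -1.6]
grip_width: 0.249
grip_force: 60.4
```

advance:
  motion:
    - {}

```text
time_s: 14.0
eef_pos: [641.5, -76.3, 431.5]
ee_rot: [-0.0, 0.995, 0.102, 0.001]
force: [0.5, 0.4, -1.6]
grip_width: 0.251
grip_force: 60.4
```

```bash
python3 - <<'E'
from h import *
from rig import ctrl
go(ctrl,640.9,-78.9,430,.198);go(ctrl,640.9,-78.9,367,.198)
E
python3 snap.py w4
python3 - <<'E'
import cv2,numpy as np,json
from rig import ctrl
c=json.load(open('pics/w4.json'))
import sys;sys.path.insert(0,'.')
from h import *
p=(640.9,-78.9,.198)
S=np.array([[x,y,100] for x,y in((-19,-6),(19,-6),(19,6),(-19,6))]);print(proj(c,place(S,*p),1).round(1).tolist())
i=cv2.imread('pics/w4.png');cv2.imwrite('pics/c4.png',cv2.resize(i[180:420,160:480],(800,600),interpolation=cv2.INTER_CUBIC))
E
```

```text
d [-1.1  2.5  1.5] rv [ 0.0001 -0.0021  0.0069] th 0.2049 t 14.0
d [-1.3  2.5 64.5] rv [ 0.0001 -0.0021  0.0069] th 0.2049 t 14.0
[[326.9, 234.1], [327.6, 190.7], [313.1, 190.5], [312.9, 234.0]]
```

View pics/c4.png

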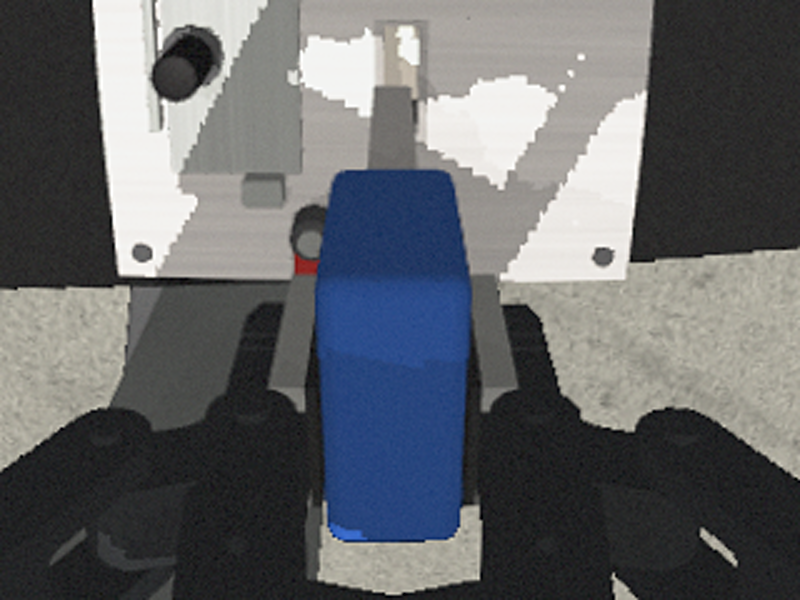

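The slot mouth is where the model predicts (crop u 375–428, top v 20). The blade's lower far edge is at crop (374–411, 87), and the grip's far face has corners at (335,170), (455,170), (318,280) and (470,280). Next I compute where the cell sits in the hand.

```bash
python3 - <<'E'
from h import *
import json
from rig import ctrl
c=json.load(open('pics/w4.json'));s,M,t=state(ctrl);e=s['eef_pos']
px=lambda a:np.array(a,float)/2.5+[160,180]-.3
P=np.array([[18,-5,261.3],[18,5,261.3],[25,-11,186.3],[25,11,186.3],[25,-11,141.3],[25,11,141.3]])
S=px([[374,87],[411,87],[335,170],[455,170],[318,280],[470,280]])
def f(q): # dx,dy,dz, pitch(about tool y), roll, yaw about the grasp point
    T=R.from_rotvec(q[3:]).apply(P-[0,0,155])+[0,0,155]+q[:3]
    return np.r_[(proj(c,T@M.T+e,1)-S).ravel(),0.5*q[2:3],60*q[3:]]
r=least_squares(f,np.zeros(6),loss='soft_l1');print(r.x.round(3),f(r.x)[:12].reshape(-1,2).round(1).tolist())
print(f(np.zeros(6))[:12].reshape(-1,2).round(1).tolist())
E
```

```text
[-2.804e+00  1.120e-01  5.496e+00  3.000e-03 -1.000e-03  1.000e-03] [[0.1, 0.5], [0.4, 0.5], [-0.2, -1.6], [-0.7, -1.6], [-0.5, 0.5], [1.2, 0.5]]
[[0.2, -1.4], [0.9, -1.4], [-1.1, -3.0], [0.1, -3.0], [-2.6, 0.9], [2.2, 1.0]]
```

To row units: 64 mm / 750 = 0.0853, 58 mm / 750 = 0.0773, 0.007 rad / 2 = 0.0035.

advance:
  motion:
    - {"pos": [-0.0003, 0.0037, 0.0267], "r": [0, -0.001, 0.0035]}
    - {"pos": [-0.0003, 0.0037, 0.0533], "r": [0, -0.001, 0.0035]}
    - {"pos": [-0.0003, 0.0037, 0.0773], "r": [0, -0.001, 0.0035]}
    - {"pos": [-0.0003, 0.0037, 0.0853], "r": [0, -0.001, 0.0035]}
    - {"pos": [-0.0003, 0.0037, 0.0853], "r": [0, -0.001, 0.0035]}
    - {"pos": [-0.0003, 0.0037, 0.0853], "r": [0, -0.001, 0.0035]}

```text
time_s: 14.65
eef_pos: [642.3, -79.7, 369.3]
ee_rot: [0.001, 0.995, 0.098, 0.001]
force: [-0.5, -0.2, -1.0]
grip_width: 0.248
grip_force: 60.3
```

```bash
python3 - <<'E'
from h import *
from rig import ctrl
x,y,_=place([[0.9,-.3,0]],640.9,-78.9,.198)[0]
go(ctrl,x,y,367,.198);
E
python3 snap.py w5
python3 - <<'E'
import cv2,json,sys
sys.path.insert(0,'.')
from h import *
c=json.load(open('pics/w5.json'));p=(640.9,-78.9,.198)
S=np.array([[x,y,100] for x,y in((-19,-6),(19,-6),(19,6),(-19,6),(22,-9),(22,9),(61,-85),(61,105))]);print(((proj(c,place(S,*p),1)-[240,160])*5).round(0).tolist())
i=cv2.imread('pics/w5.png');cv2.imwrite('pics/c5.png',cv2.resize(i[160:280,240:400],(800,600),interpolation=cv2.INTER_CUBIC))
E
```

```text
d [-0.3 -0.7  2.3] rv [ 0.0017 -0.0026 -0.0012] th 0.1968 t 14.65
[[418.0, 517.0], [420.0, 255.0], [330.0, 255.0], [333.0, 517.0], [443.0, 233.0], [307.0, 234.0], [1014.0, -44.0], [-398.0, -34.0]]
```

View pics/c5.png

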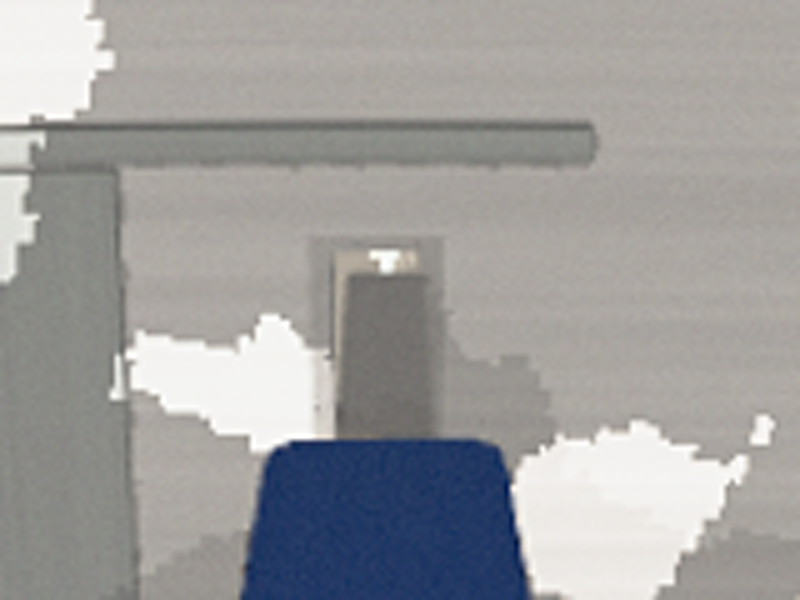

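The slot mouth's chamfer spans u 310–443 with its far edge at v 237. The blade's lower far edge spans u 347–428 at v 273, a few mm above the top.

```bash
python3 - <<'E'
from h import *
import json
c=json.load(open('pics/w5.json'));p=(640.9,-78.9,.198)
for z in(106,108):
  for dx,dy in((0,0),(-1,0),(0,-1)):print(z,dx,dy,((proj(c,place([[18+dx,5+dy,z],[18+dx,-5+dy,z]],*p),1)-[240,160])*5).round(0).tolist())
E
```

```text
106 0 0 [[336.0, 275.0], [413.0, 275.0]]
106 -1 0 [[336.0, 282.0], [413.0, 282.0]]
106 0 -1 [[344.0, 275.0], [421.0, 275.0]]
108 0 0 [[336.0, 279.0], [413.0, 279.0]]
108 -1 0 [[336.0, 287.0], [413.0, 287.0]]
108 0 -1 [[344.0, 279.0], [421.0, 279.0]]
```

Units first: shifts go in shares of 750 mm and turns go in shares of 2 rad. So 19 mm / 750 = 0.0253, -1.4 mm / 750 = -0.0019, -0.002 rad / 2 = -0.001.

advance:
  motion:
    - {"pos": [0, -0.0019, 0], "r": [0.0005, -0.001, -0.0005]}
    - {"pos": [0, -0.0019, 0.004], "r": [0.0005, -0.001, -0.0005]}
    - {"pos": [0, -0.0019, 0.0093], "r": [0.0005, -0.001, -0.0005]}
    - {"pos": [0, -0.0019, 0.0147], "r": [0.0005, -0.001, -0.0005]}
    - {"pos": [0, -0.0019, 0.02], "r": [0.0005, -0.001, -0.0005]}
    - {"pos": [0, -0.0019, 0.0253], "r": [0.0005, -0.001, -0.0005]}
    - {"pos": [0, -0.0019, 0.0253], "r": [0.0005, -0.001, -0.0005]}

```text
time_s: 15.4
eef_pos: [641.9, -78.7, 348.4]
ee_rot: [-0.0, 0.995, 0.098, -0.001]
force: [1.4, -0.4, -0.6]
grip_width: 0.247
grip_force: 60.3
```

```bash
python3 - <<'E'
from h import *
from rig import ctrl
go(ctrl,640.9,-78.9,286.3,.198)
E
```

```text
d [-0.9  0.1 62.1] rv [-0.0007  0.0019 -0.0007] th 0.1973 t 15.4
```

The blade is in the slot with almost no force. Going on down.

To row units: 46 mm / 750 = 0.0613, 40 mm / 750 = 0.0533.

advance:
  motion:
    - {"pos": [0, 0, 0.0107]}
    - {"pos": [0, 0, 0.0213]}
    - {"pos": [0, 0, 0.032]}
    - {"pos": [0, 0, 0.0427]}
    - {"pos": [0, 0, 0.0533]}
    - {"pos": [0, 0, 0.0613]}
    - {"pos": [0, 0, 0.0613]}

```text
time_s: 16.1
eef_pos: [641.8, -78.6, 302.0]
ee_rot: [-0.0, 0.995, 0.098, -0.001]
force: [-0.9, -0.2, -1.8]
grip_width: 0.249
grip_force: 60.4
```

advance:
  motion:
    - {"pos": [0, 0, 0.0053]}
    - {"pos": [0, 0, 0.0107]}
    - {"pos": [0, 0, 0.0147]}
    - {"pos": [0, 0, 0.0173]}
    - {"pos": [0, 0, 0.0173]}
    - {"pos": [0, 0, 0.0173]}

```text
time_s: 16.7
eef_pos: [642.0, -78.7, 290.6]
ee_rot: [0.0, 0.995, 0.098, -0.0]
force: [0.7, -0.2, 2.5]
grip_width: 0.252
grip_force: 61.0
```

To row units: 3 mm / 750 = 0.004, 2 mm / 750 = 0.0027.

advance:
  motion:
    - {"pos": [0, 0, 0.0027]}
    - {"pos": [0, 0, 0.004]}
    - {"pos": [0, 0, 0.004]}
    - {"pos": [0, 0, 0.004]}
  grip_force: 80

```text
time_s: 17.1
eef_pos: [642.0, -78.7, 287.4]
ee_rot: [0.0, 0.995, 0.098, -0.0]
force: [0.6, -0.8, 4.7]
grip_width: 0.241
grip_force: 81.4
```

advance:
  motion:
    - {"pos": [0, 0, 0.0013]}
    - {"pos": [0, 0, 0.002]}
    - {"pos": [0, 0, 0.002]}
    - {"pos": [0, 0, 0.002]}

```text
time_s: 17.5
eef_pos: [641.9, -78.7, 286.3]
ee_rot: [0.0, 0.995, 0.098, -0.0]
force: [-1.9, -1.0, 8.3]
grip_width: 0.243
grip_force: 82.1
```

advance:
  motion:
    - {"pos": [0, 0, 0.0009]}
    - {"pos": [0, 0, 0.0009]}
    - {"pos": [0, 0, 0.0009]}
    - {"pos": [0, 0, 0.0009]}

```text
time_s: 17.9
eef_pos: [641.9, -78.7, 286.3]
ee_rot: [0.0, 0.995, 0.098, 0.0]
force: [-2.9, -0.8, 12.3]
grip_width: 0.246
grip_force: 82.6
```

```bash
python3 -c "
from rig import ctrl
print(ctrl.finish_job())"
```

```text
the job is handed in; nothing more can be done
None
```

I swung the lever to its far stop, slid the shutter fully open and pushed the blue cell down until its grip met the reader's top; I handed the job in at about 18 s, still gripping it and holding it down (force rose to 12 N with no further travel). I took no picture of the seated cell.

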